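# Lock away the 19-tooth cog on the flap peg

## Robot

A 7-joint arm with a two-finger parallel gripper is mounted at the origin on the work surface. World frame = base frame: x ahead of the robot, y to its left, z up, the work surface at z = 0. Lengths are in m, angles in rad, forces in N, time in s.
With the tool pointing down it reaches from about 0.4 to 0.925 m from the base axis. Payload 4.1 kg.
Tool frame: the origin (TCP) lies midway between the tips of the shut fingers; the grasp point (between the pads) lies 19 mm behind it (manip.grip_point_offset is the distance from the TCP to the grasp point, in m); z points along the fingers, y is the direction in which the jaws open and shut (so a half turn about z gives the same grasp; the last joint's range is limited). The gripper opens to 85 mm and grips with 20 to 120 N. Pads are 22 mm wide; open, the fingers measure 114 mm over their backs; the gripper's body (76 mm by 85 mm) begins 54 mm behind the grasp point. The pads swing forward as they close: fully open they stand 13 mm farther back than shut.
Start: joints at [1.23, 0.398, 0.045, 1.537, -0.019, 1.207, -0.051], TCP at [0.156, -0.631, 0.231] pointing down, gripper open.
Joint ranges: [-2.82, 2.82], [-0.49, 2.23], [-1.37, 1.46], [0, 2.46], [-1.36, 4.5], [0.23, 2], [-2.94, 2.94]. Speed limits (rad/s): [2.57, 2.57, 3.14, 3.14, 3.14, 3.14, 3.14].

## Interface

Orientations are given as a rotation vector (axis times angle).
In Python, from plant import manip gives the robot as it stands.
- The arm moves only by the tool move_arm, never from a script. Its argument "increments" is a list of rows, each a list of 3 entries, a list of its own where there are three numbers: the shift along the tool's x, y, z in mm, then the turn about the tool's z in degrees, then the closure, from 0 (fully open) to 1 (shut). In form: [[[dx, dy, dz], yaw, fingers], ...]. A call has exactly 5 rows; each row is the pose to reach, as a shift and turn from the pose commanded when the call began, along the tool's axes at that moment; what a row does not reach only later rows make up. A row lasts 1/8 s, in which the tool goes at most 62.5 mm and 10.7 degrees, less where a joint would pass 70% of its speed; a pose out of reach is approached as far as the arm can. A call with a gripper value outside its range is refused whole. The fingers move at their own pace and stop on an object; "squeeze" is the grip in N (left out, the last holds). Time passes only in rows, so rows that repeat a pose let the fingers close, or fill a call up. It gives the time, the measured TCP pose, the force and the opening at its end, in the units of the state.
- manip.read_state(): the state, without advancing time (a new reading comes with each control period).
- manip.camera(name): name is "scene" or "top"; returns a dict with "frame" (480x640x3 uint8, red, green, blue), "K" (3x3 intrinsics, pixels), "k1" (the pictures are not rectified: a ray, as slopes to the right and down, at radius r is drawn at 1 + k1 r^2 times it, then the intrinsics apply), "R" (3x3) and "t" (3): a world point X has camera coordinates R X + t. Camera axes: x right, y down, z forward; pixel columns grow to the right and rows downward; lengths in m; the calibration is good to about 2 mm. A picture is of the moment at which its call begins. There is no depth.
- manip.close_job(): hands the job in, once; it reports no verdict.
The state is a dict: "time": time; "joint_pos": joint angles; "qd": joint speeds; "effort": joint torques, N m; "ee_pos": TCP position; "tool_rot": TCP orientation; "force": force on the tool from outside, world axes, zero at the start; "moment": the same for the moment, N m; "finger_gap": opening from 0.0 (shut) to 1.0 (fully open).
Only numpy, scipy, OpenCV 4.12 (cv2) and the standard library are available. Lean on these libraries where they do the work, as an engineer would, in place of code of your own. Each camera call takes 0.05 s, during which the arm holds its last target.

## Task

Put the 19-tooth cog (the middle-sized of the three on the board) away on the leaning peg of the blue stand: swing the red gravity flap up and over until it stays open, slide the cog toothed side first all the way down the peg, then tip the flap back so that it drops across the peg in front of the cog and locks it in. Leave the other two cogs and the rest of the bench as they are.

Things in the scene. Friction and masses are not known exactly. Their poses are not given: they have to be found in the camera images.
- stand: Fixed dark stand carrying the blue plate; its place and yaw vary. Base on the bench 170 x 200 x 12 mm. Origin: on the bench, below the peg's foot; the base spans x -85..85, y -115..85 mm. x points away from the robot side, z up.
- peg: Blue plate 116 x 180 mm with an aluminium peg 18 mm in diameter, 62 mm long, tapered tip. Origin: centre of the peg's foot on the plate's upper face, 85 mm above the bench. z: along the peg, leaning 40 degrees from vertical towards the robot side; x: up the plate's slope, away from the robot; y: level. The plate spans x -58..58, y -110..70 mm. Fixed to the stand.
- flap_pivot (a point): The flap's pivot, on a 16 mm post on the blue plate, at x 24, y -78, z 46 mm of peg. The flap turns about an axis parallel to the peg through this point.
- flap (a joint): Red gravity flap, a flat bar parallel to the blue plate, 46 to 52 mm above it, 22 mm wide, 130 mm long from its pivot, 0.14 kg. 0 rad: shut, pointing along +y of peg across the peg, tines astride it. Growing values lift its end towards +x, then over to -y; stop at 2.0 rad. Free turning: past about 1.6 rad it falls open and stays, below about 1.5 it falls shut. Open, a cog can pass.
- flap_grip (a point): Point on the axis of the flap's black round handle pin (14 mm diameter, 50 mm long, parallel to the peg, from 52 to 102 mm above the blue plate), 20 mm below its free end, 118 mm from the pivot axis. At flap value q it is at x 24 + 118 sin q, y -78 + 118 cos q, z 82 mm of peg.
- board: Plywood board 130 x 330 x 18 mm, fixed, with three upright dowels (16 mm diameter, 24 mm tall above the board) at y -105, 0 and 105 mm of it, each with a cog over it. Origin: centre of its underside on the bench; its position and yaw vary.
- cog19: The cog to put away, the middle-sized one. Steel bicycle cog, 19 teeth: toothed disc 5 mm thick, 84 mm over the teeth, with a round hub of 44 mm outer diameter standing on it; hub top 40 mm above the disc's underside; 34 mm bore right through. Lies hub up over one of the dowels (which one varies). Origin: centre of the disc's underside; z along the bore towards the hub end.
- cog16: Leave alone: the smallest one. Steel bicycle cog, 16 teeth: toothed disc 5 mm thick, 72 mm over the teeth, with a round hub of 44 mm outer diameter standing on it; hub top 40 mm above the disc's underside; 34 mm bore right through. Lies hub up over one of the dowels (which one varies). Origin: centre of the disc's underside; z along the bore towards the hub end.
- cog22: Leave alone: the largest one. Steel bicycle cog, 22 teeth: toothed disc 5 mm thick, 96 mm over the teeth, with a round hub of 44 mm outer diameter standing on it; hub top 40 mm above the disc's underside; 34 mm bore right through. Lies hub up over one of the dowels (which one varies). Origin: centre of the disc's underside; z along the bore towards the hub end.
- crank: Bystander: dark crank arm lying flat, 200 x 36 x 18 mm. Origin: centre of its underside, x along it.
- pedal: Bystander: black pedal about 76 x 110 x 22 mm, lying flat. Origin: centre of its underside.
- spray: Bystander: upright spray can, 54 mm diameter, 170 mm tall. Origin: centre of its underside.
- grease: Bystander: jar with a red cap, 72 mm diameter, 70 mm tall. Origin: centre of its underside.
- spanner: Bystander: steel spanner 180 mm long, lying flat. Origin: centre of its underside, x along it.
- mug: Bystander: blue mug, 80 mm diameter, 90 mm tall. Origin: centre of its underside.
Mind the look-alikes: they are no part of the job. Leave any yellow look-alike of the cog19 alone.

How it is judged:
On the way, in this order (a step that is already met when the one before it is completed fails the run):
1. the flap is swung up and over (past 1.7 rad) while the cog is still off the peg (value of joint flap above 1.7 rad and distance between cog19 and peg above 0.08 m), for 0.3 s.
2. the 19-tooth cog sits fully down on the peg with the flap still open (z of cog19 in the frame of peg between -0.006 and 0.006 m and angle between the z axis of cog19 and the z axis of peg, either way round below 0.12 rad and x of cog19 in the frame of peg between -0.014 and 0.014 m and y of cog19 in the frame of peg between -0.014 and 0.014 m and value of joint flap above 1.5 rad), for 0.2 s.
At the end, for the whole second after the job is handed in: The 19-tooth cog is on the peg at rest, underside within 6 mm of the blue plate, bore within 7 degrees of the peg and 14 mm of it in x and y; the flap has fallen shut (within 0.1 rad); the other cogs and loose things are within 30 mm of their starts (z of cog19 in the frame of peg between -0.006 and 0.006 m and angle between the z axis of cog19 and the z axis of peg, either way round below 0.12 rad and x of cog19 in the frame of peg between -0.014 and 0.014 m and y of cog19 in the frame of peg between -0.014 and 0.014 m and value of joint flap between -0.1 and 0.1 rad and linear speed of cog19 below 0.02 m/s and distance of each of cog16, cog22, crank, pedal, spray, grease, spanner, mug from where it was at the start of the episode below 0.03 m); the robot touches nothing.
It fails at once if one of the other two cogs is moved by more than 40 mm (distance of any of cog16, cog22 from where it was at the start of the episode above 0.04 m).
It fails at once if another loose thing on the bench is moved by more than 40 mm (distance of any of crank, pedal, spray, grease, spanner, mug from where it was at the start of the episode above 0.04 m).
It also fails if it takes over 64 s, if anything falls off the work surface, if the arm or the gripper's body presses on something with over 40 N, if the wrist force passes 120 N, or if a joint passes its speed limit or range.

## Working session

There is one attempt and no reset: what is moved stays moved. The work goes in short steps, Python scripts to look and compute and a tool call to move; the robot and the scene stay as the last step left them, time stands still between calls to the robot, and variables do not carry over. Pictures are saved under pics/ and viewed, and the job is handed in when it is done.

Besides the shell and the picture viewer there is one more tool, called after "Emit:" as a command line: name --argument value ..., lists and objects as JSON in quotes. move_arm: Moves the arm, as the interface text tells. Its arguments: {"type":"object","properties":{"increments":{"type":"array","items":{"type":"array"}},"squeeze":{"type":"number"}},"required":["increments"]}

```bash
mkdir -p pics; ls -la; cat > h.py <<'E'
import sys; sys.path.insert(0,'.')
import numpy as np, cv2
from scipy.spatial.transform import Rotation as Ro
E
python3 - <<'E'
from h import *
from plant import manip
s=manip.read_state(); print(s); print(manip.grip_point_offset)
print(Ro.from_rotvec(s['tool_rot']).as_matrix().round(3))
for n in("scene","top"):
    c=manip.camera(n); cv2.imwrite(f'pics/{n}0.png',c['frame'][:,:,::-1])
    np.savez(f'{n}0.npz',**c); print(n,c['K'],c['k1'],c['R'],c['t'], 'pos',-c['R'].T@c['t'])
E
```

```text
total 12
drwxr-xr-x  3 agent agent 4096 Dec  6 06:04 .
drwxr-xr-x 23 root  root  4096 Dec  6 06:04 ..
drwxr-xr-x  2 agent agent 4096 Dec  6 06:04 pics
{'time': 0.0, 'joint_pos': array([ 1.22996926,  0.39920143,  0.0450118 ,  1.53790611, -0.01870068,
        1.20690071, -0.05071732]), 'qd': array([0.00023465, 0.00188533, 0.00164635, 0.00052221, 0.00026433,
       0.00050782, 0.00186606]), 'effort': array([-2.51683832e-04, -4.75116920e+01,  1.36432819e+00, -2.54226279e+01,
        1.15388466e-02,  9.50631016e-03,  9.67853509e-06]), 'ee_pos': array([ 0.15553765, -0.63044793,  0.23024531]), 'tool_rot': array([-3.11668787e+00, -3.78877990e-01,  5.77556254e-04]), 'force': array([-0.52564554,  0.07964377, -0.31543852]), 'moment': array([0.02261672, 0.01847234, 0.05477377]), 'finger_gap': 1.0011051787793592}
0.0187
[[ 0.971  0.24  -0.001]
 [ 0.24  -0.971  0.002]
 [-0.    -0.002 -1.   ]]
scene [[449.58819793   0.         316.74496452]
 [  0.         449.58819793 241.5710973 ]
 [  0.           0.           1.        ]] -0.06562694418111507 [[ 0.14662499  0.98916838  0.00685777]
 [ 0.77949238 -0.11127084 -0.61644986]
 [-0.60900964  0.09573253 -0.7873643 ]] [-0.07002577 -0.36807941  1.38532578] pos [ 1.14085938 -0.10430997  0.86433379]
top [[587.46352038   0.         318.89515309]
 [  0.         587.46352038 249.42656793]
 [  0.           0.           1.        ]] -0.035033027594171574 [[ 2.68480488e-02 -9.99638736e-01  1.25727875e-03]
 [-9.98963595e-01 -2.68761180e-02 -3.67343310e-02]
 [ 3.67548509e-02 -2.69730592e-04 -9.99324276e-01]] [-0.02333953  0.55969113  1.43912053] pos [ 0.50684303 -0.0079006   1.45873731]
```

View pics/scene0.png

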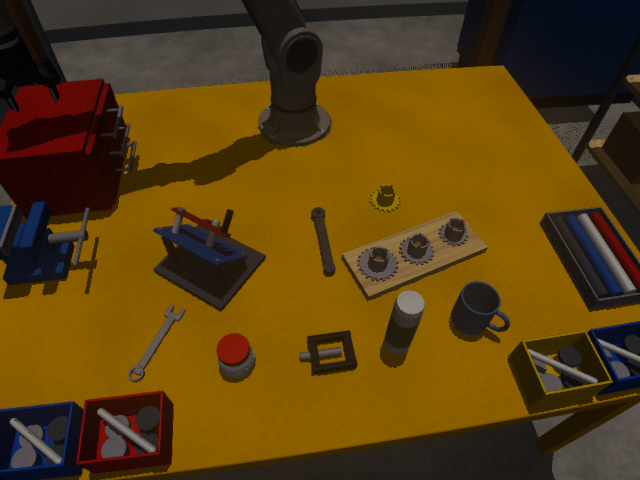

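View pics/top0.png

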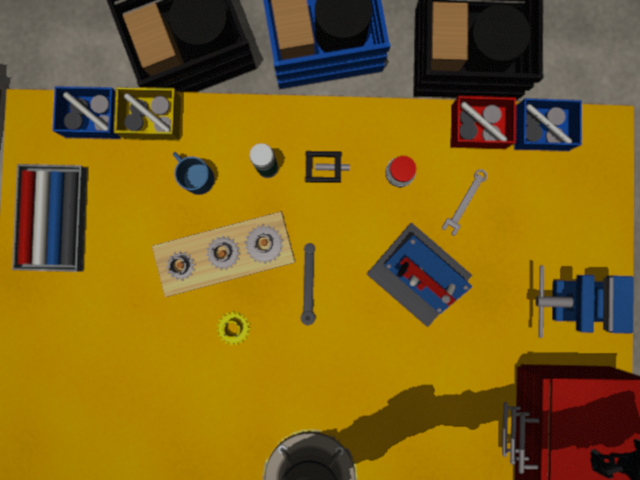

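```bash
python3 - <<'E'
from h import *
t=cv2.imread('pics/top0.png'); s=cv2.imread('pics/scene0.png')
cr=lambda im,x,y,w,h,k:cv2.convertScaleAbs(cv2.resize(im[y:y+h,x:x+w],None,fx=k,fy=k,interpolation=cv2.INTER_CUBIC),alpha=1.6,beta=10)
a=cr(t,360,215,125,115,6.4);cv2.imwrite('pics/t_stand.png',cv2.resize(a,(650,598)))
a=cr(s,145,195,130,120,5);cv2.imwrite('pics/s_stand.png',a)
a=cr(t,145,200,160,110,5);cv2.imwrite('pics/t_board.png',a)
a=cr(s,335,205,160,100,5);cv2.imwrite('pics/s_board.png',a)
E
```

```text
(no output)
```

View pics/t_stand.png

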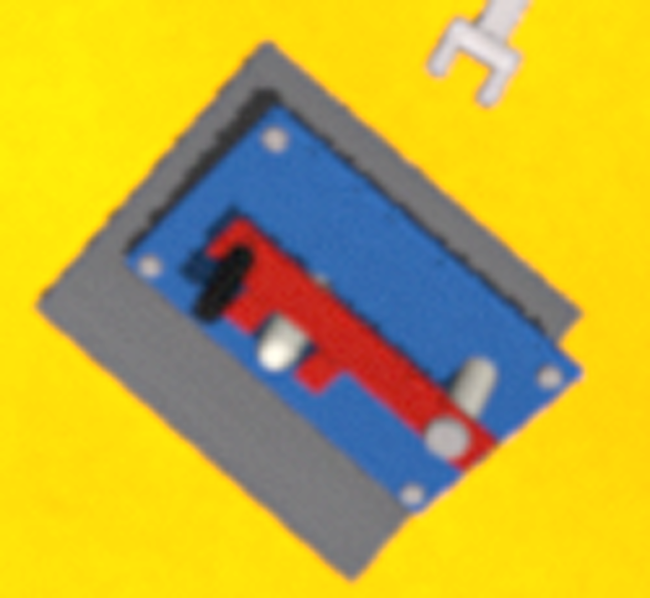

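View pics/s_stand.png

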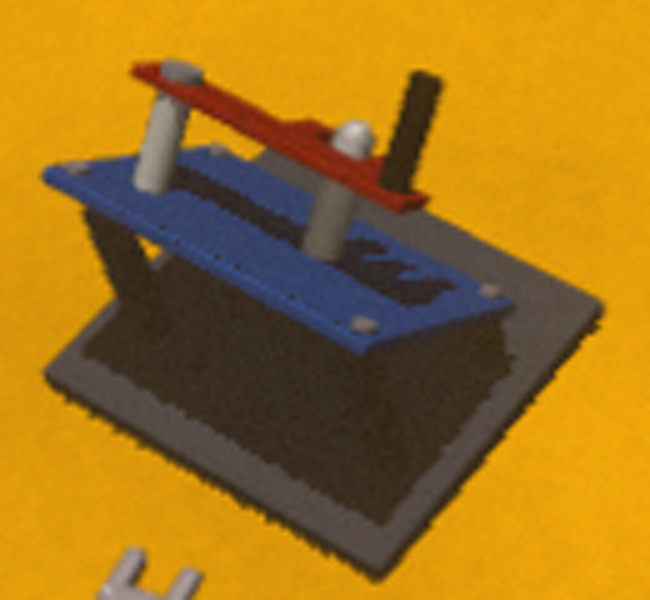

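View pics/t_board.png

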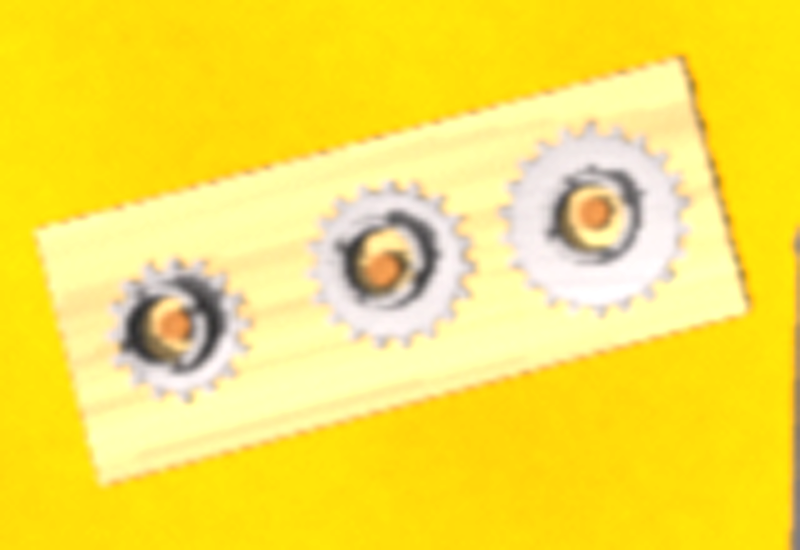

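View pics/s_board.png

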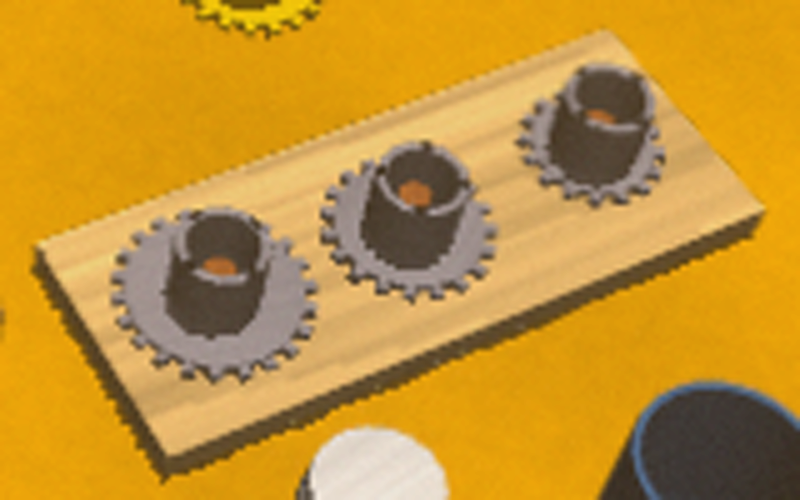

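```bash
cat >> h.py <<'E'
from scipy.optimize import least_squares
def proj(c,X):
    X=np.atleast_2d(X); p=X@c['R'].T+c['t']; s=p[:,:2]/p[:,2:]; r2=(s**2).sum(1,keepdims=True)
    s=s*(1+float(c['k1'])*r2); return s*[c['K'][0,0],c['K'][1,1]]+[c['K'][0,2],c['K'][1,2]]
def ld(n): return dict(np.load(f'{n}.npz'))
A=np.deg2rad(40)
RSP=np.array([[np.cos(A),0,-np.sin(A)],[0,1,0],[np.sin(A),0,np.cos(A)]]) # peg axes in stand
def stand2w(P,X): # X m
    x,y,th=P[:3]; c,s=np.cos(th),np.sin(th); R=np.array([[c,-s,0],[s,c,0],[0,0,1]])
    return np.atleast_2d(X)@R.T+[x,y,P[3] if len(P)>3 else 0]
def peg2w(P,X): return stand2w(P,np.atleast_2d(X)@RSP.T+[0,0,.085])
def tri(cs,uvs):
    f=lambda X:np.concatenate([proj(c,X)[0]-u for c,u in zip(cs,uvs)])
    r=least_squares(f,[.6,0,.05]); return r.x,r.fun
E
cat > fit.py <<'E'
from h import *
T=ld('top0');S=ld('scene0')
t=lambda u,v:np.array([360+u/5.2,215+v/5.2]); s=lambda u,v:np.array([145+u/5,195+v/5])
b=lambda x,y:('b',(x,y,.012)); p=lambda x,y,z=0:('p',(x,y,z))
O=[(T,b(.085,.085),t(267,42)),(T,b(-.085,.085),t(37,305)),(T,b(-.085,-.115),t(352,580)),(T,b(.085,-.115),t(582,315)),
(T,p(-.058,.07),t(125,255)),(T,p(.058,.07),t(275,105)),(T,p(.058,-.11),t(582,375)),(T,p(-.058,-.11),t(420,515)),
(T,p(0,0,.062),t(272,355)),
(S,b(-.085,.085),s(602,305)),(S,b(.085,.085),s(376,570)),(S,b(.085,-.115),s(45,372)),
(S,p(-.058,.07),s(512,303)),(S,p(.058,.07),s(362,343)),(S,p(.058,-.11),s(42,172)),(S,p(0,0,.062),s(353,125)),(S,p(.024,.04,.102),s(425,75))]
def f(P):
    return np.concatenate([proj(c,(stand2w if k=='b' else peg2w)(P,X))[0]-u for c,(k,X),u in O])
for P0 in ([.5,-.3,-.7],[.5,-.3,-.7,0]):
    r=least_squares(f,P0,loss='soft_l1',x_scale=.01); print(r.x.round(4),np.rad2deg(r.x[2]).round(2)); 
    print(f(r.x).reshape(-1,2).round(1).tolist())
    if len(P0)==3: np.save('P.npy',r.x)
P=np.load('P.npy')
for n,X in dict(foot=(0,0,0),tip=(0,0,.062),pin0=(.024,.04,.082),pivot=(.024,-.078,.046)).items(): print(n,peg2w(P,X).round(4))
E
python3 fit.py
```

```text
[ 0.5157 -0.2465 -0.6918] -39.64
[[0.2, -1.6], [-0.7, -0.4], [0.0, 0.3], [0.7, -0.9], [-0.6, 0.7], [-0.4, -0.2], [0.2, -0.1], [-0.8, 0.1], [-0.0, -0.1], [-0.3, -0.9], [-0.5, 0.2], [-1.9, -0.3], [0.6, -0.3], [0.2, 0.0], [-0.7, -1.5], [0.5, -0.3], [-0.2, 0.4]]
[ 0.5151 -0.2468 -0.6909 -0.0022] -39.59
[[0.1, -1.3], [-0.7, -0.1], [0.1, 0.5], [0.6, -0.6], [-0.6, 1.0], [-0.4, 0.2], [0.1, 0.1], [-0.8, 0.3], [-0.0, 0.2], [-0.3, -0.6], [-0.4, 0.4], [-1.8, 0.1], [0.5, 0.0], [0.2, 0.4], [-0.6, -1.0], [0.5, 0.1], [-0.2, 0.9]]
foot [[ 0.5157 -0.2465  0.085 ]]
tip [[ 0.4851 -0.221   0.1325]]
pin0 [[ 0.5148 -0.1938  0.1632]]
pivot [[ 0.4574 -0.2994  0.1357]]
```

```bash
cat > cog.py <<'E'
from h import *
T=ld('top0');S=ld('scene0'); P=np.load('P.npy')
tb=lambda u,v:np.array([145+u/5,200+v/5]); sb=lambda u,v:np.array([335+u/5,205+v/5])
for nm,a,c in (('cog19hubtop',(389,257),(422,178)),('cog22',(597,214),(221,243)),('cog16',(174,322),(608,98))):
    x,r=tri([T,S],[tb(*a),sb(*c)]); print(nm,x.round(4),r.round(2))
# board fit
O=[(T,(-1,1),tb(100,483)),(T,(1,1),tb(37,230)),(T,(1,-1),tb(683,57)),(T,(-1,-1),tb(750,310)),
   (S,(-1,1),sb(605,30)),(S,(1,1),sb(765,210)),(S,(1,-1),sb(165,458)),(S,(-1,-1),sb(37,247))]
f=lambda p:np.concatenate([proj(c,stand2w(p,[k[0]*.065,k[1]*.165,.018]))[0]-u for c,k,u in O])
r=least_squares(f,[.55,.25,.2],loss='soft_l1'); print('board',r.x.round(4),r.fun.round(1)); B=r.x
for y in(-.105,0,.105): print('dowel',stand2w(B,[0,y,.042]).round(4))
# disc edge fit
E
python3 cog.py
```

```text
cog19hubtop [0.5484 0.2237 0.0597] [-1.26 -0.44 -1.28 -0.03]
cog22 [0.5712 0.1245 0.0593] [-1.   -0.29 -0.97 -0.02]
cog16 [0.5148 0.3251 0.0603] [-1.19 -0.5  -1.26 -0.04]
board [0.5438 0.2264 0.2882] [-0.1 -0.3 -0.6 -0.8 -0.3 -0.9 -0.1 -0.4  0.  -1.2 -0.2 -0.5 -0.2 -0.1
 -1.4 -1.2]
dowel [[0.5737 0.1258 0.042 ]]
dowel [[0.5438 0.2264 0.042 ]]
dowel [[0.514  0.3271 0.042 ]]
```

```bash
cat > ov.py <<'E'
from h import *
P=np.load('P.npy')
def crop(n,im,x,y,w,h,k,curves,c,out):
    a=cv2.convertScaleAbs(cv2.resize(im[y:y+h,x:x+w],None,fx=k,fy=k,interpolation=cv2.INTER_CUBIC),alpha=1.6)
    for X,col in curves:
        q=((proj(c,X)-[x,y]+.5)*k-.5).round().astype(int); cv2.polylines(a,[q.reshape(-1,1,2)],False,col,1)
    cv2.imwrite(out,a)
def circ(c,r,z): th=np.linspace(0,2*np.pi,60); return np.c_[c[0]+r*np.cos(th),c[1]+r*np.sin(th),0*th+z]
if __name__=='__main__':
    C=(.5484,.2237)
    cur=[(circ(C,.042,.023),(255,0,0)),(circ(C,.022,.058),(0,255,0)),(circ(C,.017,.058),(0,0,255))]
    pl=lambda L:peg2w(P,np.array(L))
    cs=[(pl([(-.058,-.11,0),(.058,-.11,0),(.058,.07,0),(-.058,.07,0),(-.058,-.11,0)]),(255,255,255)),
        (pl([(0,0,0),(0,0,.062)]),(0,255,0)),(pl([(.024,.04,.052),(.024,.04,.102)]),(0,255,255)),(pl([(.024,-.078,0),(.024,-.078,.052)]),(0,255,0))]
    for n,b,st in(('top',(180,215,80,70),(360,215,125,115)),('scene',(380,220,80,60),(145,195,130,120))):
        c=ld(n+'0'); im=c['frame'][:,:,::-1].copy()
        crop(n,im,*b,8,cur,c,f'pics/ovb_{n}.png'); crop(n,im,*st,5,cs,c,f'pics/ovs_{n}.png')
    a=[cv2.imread(f'pics/ov{q}_{n}.png') for q in 'bs' for n in('top','scene')]
    a=[cv2.resize(i,(400,300)) for i in a]
    cv2.imwrite('pics/ov.png',np.vstack([np.hstack(a[:2]),np.hstack(a[2:])]))
E
python3 ov.py
```

```text
(no output)
```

View pics/ov.png

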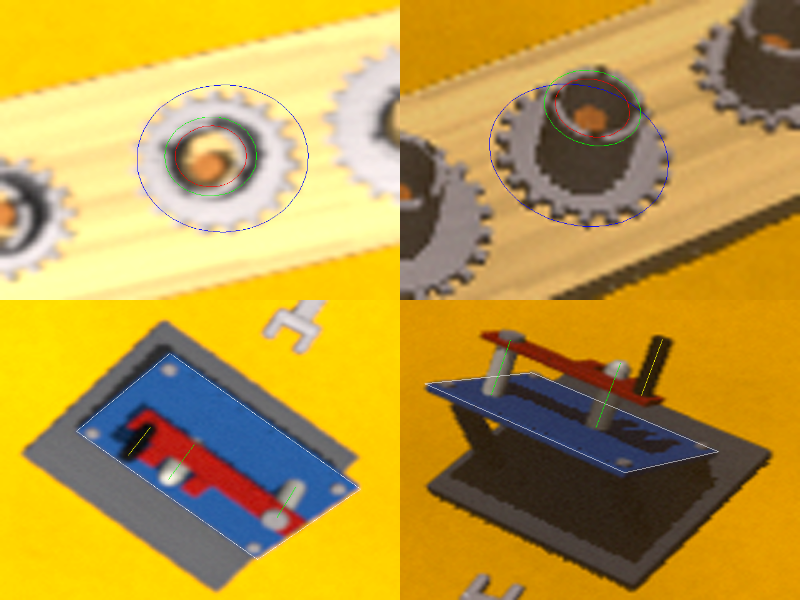

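```bash
cat > inc.py <<'E'
from h import *
from plant import manip
P=np.load('P.npy'); HD=P[2]  # tool x heading wanted
def inc(tcp,head=HD):
    s=manip.read_state(); R=Ro.from_rotvec(s['tool_rot']).as_matrix()
    d=R.T@(np.asarray(tcp)-s['ee_pos'])*1e3; h0=np.arctan2(R[1,0],R[0,0])
    yaw=-np.rad2deg((head-h0+np.pi)%(2*np.pi)-np.pi)
    return d.round(1),round(yaw,1)
def st():
    s=manip.read_state(); R=Ro.from_rotvec(s['tool_rot']).as_matrix()
    print('t',round(s['time'],2),'tcp',s['ee_pos'].round(4),'head',np.rad2deg(np.arctan2(R[1,0],R[0,0])).round(2),'tz',R[:,2].round(3),'F',s['force'].round(1),'gap',round(s['finger_gap'],3),'j',s['joint_pos'].round(2))
G=0.0187
E
python3 - <<'E'
from inc import *
st()
g=peg2w(P,[.024,.040,.084])[0]; print(g)
print('above',inc(g-[0,0,G]+[0,0,.08]))
E
```

```text
t 0.1 tcp [ 0.1555 -0.6305  0.2304] head 13.86 tz [-0.001  0.002 -1.   ] F [-0.8  0.1  0.2] gap 0.997 j [ 1.23  0.4   0.05  1.54 -0.02  1.21 -0.05]
[ 0.51384079 -0.19293613  0.16477464]
above (array([ 452.7, -339. ,    4.8]), np.float64(53.5))
```

Emit:
move_arm --increments '[[[40,-30,-30],10,0.3],[[85,-65,-40],20,0.62],[[130,-98,-40],30,0.62],[[175,-132,-40],40,0.62],[[220,-165,-40],50,0.62]]' --squeeze 30

```text
time: 0.72
ee_pos: [0.3297, -0.4176, 0.271]
tool_rot: [-2.986, 0.975, 0.0]
force: [0.5, 0.1, 1.0]
finger_gap: 0.381
```

```bash
python3 - <<'E'
from inc import *
st()
g=peg2w(P,[.024,.040,.084])[0]
print('above',inc(g-[0,0,G]+[0,0,.08]))
E
```

```text
t 0.72 tcp [ 0.3297 -0.4176  0.271 ] head -36.18 tz [-0.  0. -1.] F [0.5 0.1 1. ] gap 0.381 j [ 0.8   0.16  0.03  1.76 -0.01  1.22 -1.38]
above (array([  16.1, -290. ,   45. ]), np.float64(3.5))
```

Emit:
move_arm --increments '[[[3,-58,5],3.5,0.62],[[6,-116,15],3.5,0.62],[[9,-174,30],3.5,0.62],[[13,-232,45],3.5,0.62],[[16,-290,45],3.5,0.62]]'

```text
time: 1.35
ee_pos: [0.5115, -0.192, 0.2247]
tool_rot: [2.958, -1.058, -0.005]
force: [1.0, -0.7, 0.1]
finger_gap: 0.381
```

```bash
python3 - <<'E'
from inc import *
st()
g=peg2w(P,[.024,.040,.084])[0]
print('grasp',inc(g-[0,0,G]))
for n in("scene","top"):
    c=manip.camera(n); np.savez(n+'1.npz',**c)
    im=c['frame'][:,:,::-1]; im=im[150:330,120:360] if n=='scene' else im[180:360,340:580]
    cv2.imwrite(f'pics/{n}1.png',cv2.convertScaleAbs(cv2.resize(im,None,fx=3,fy=3,interpolation=cv2.INTER_CUBIC),alpha=1.5))
E
```

```text
t 1.35 tcp [ 0.5115 -0.192   0.2247] head -39.38 tz [-0.003  0.001 -1.   ] F [ 1.  -0.7  0.1] gap 0.381 j [ 0.43  0.22 -0.18  1.79  0.04  1.14 -2.02]
grasp (array([ 2.6, -0.9, 78.6]), np.float64(0.3))
```

View pics/scene1.png

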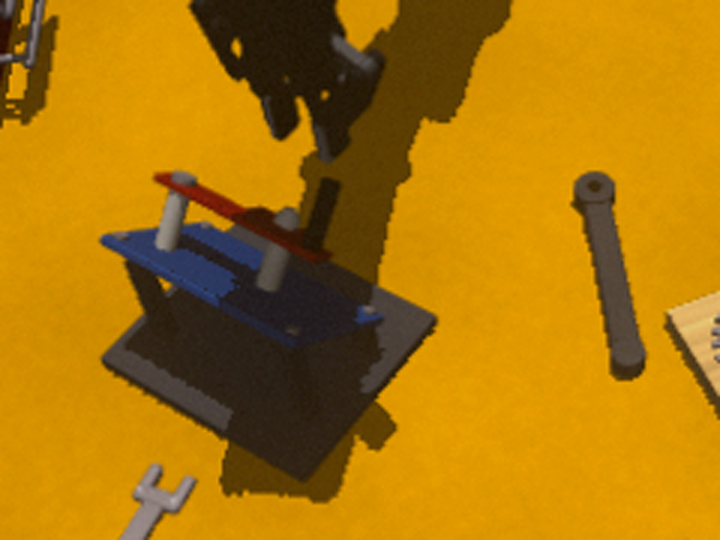

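```bash
python3 - <<'E'
from inc import *
c=ld('scene1'); 
for X in (manip.read_state()['ee_pos'],peg2w(P,[.024,.04,.102])[0],peg2w(P,[.024,.04,.084])[0]): print(X,(proj(c,X)[0]-[120,150])*3)
E
```

```text
[ 0.51570154 -0.18563779  0.22573887] [319.30862352 144.85379206]
[ 0.50493091 -0.18555486  0.17856344] [329.3976936  181.21226096]
[ 0.51384079 -0.19293613  0.16477464] [321.8691844  205.36387009]
```

```bash
python3 - <<'E'
from inc import *
st()
g=peg2w(P,[.024,.040,.084])[0]
print('grasp',inc(g-[0,0,G]))
E
```

```text
t 1.45 tcp [ 0.5157 -0.1856  0.2257] head -38.67 tz [ 0.002  0.005 -1.   ] F [-0.4  0.1  0.7] gap 0.382 j [ 0.43  0.23 -0.18  1.78  0.04  1.13 -2.01]
grasp (array([ 3.2,  7.2, 79.6]), np.float64(1.0))
```

Emit:
move_arm --increments '[[[0,0,0],0,0.62],[[0,0,0],0,0.62],[[0,0,10],0,0.62],[[0,0,20],0,0.62],[[0,0,20],0,0.62]]'

```text
time: 2.08
ee_pos: [0.5106, -0.1939, 0.2049]
tool_rot: [2.957, -1.059, -0.004]
force: [-0.0, -1.2, 0.1]
finger_gap: 0.381
```

```bash
python3 - <<'E'
from inc import *
st()
g=peg2w(P,[.024,.040,.084])[0]
print('grasp',inc(g-[0,0,G]))
E
```

```text
t 2.08 tcp [ 0.5106 -0.1939  0.2049] head -39.41 tz [-0.003  0.001 -1.   ] F [-0.  -1.2  0.1] gap 0.381 j [ 0.43  0.24 -0.17  1.81  0.05  1.09 -2.02]
grasp (array([ 2.1, -2.9, 58.8]), np.float64(0.2))
```

Emit:
move_arm --increments '[[[1,-1,14],0,0.62],[[2,-2,28],0,0.62],[[2,-2,42],0,0.62],[[2,-2,57],0,0.62],[[2,-2,57],0,0.62]]'

```text
time: 2.7
ee_pos: [0.5134, -0.1932, 0.1475]
tool_rot: [2.958, -1.058, -0.005]
force: [0.7, 0.3, 0.8]
finger_gap: 0.379
```

```bash
cat > look.py <<'E'
from inc import *
def look(k,sx=(150,330,120,360),tx=(180,360,340,580)):
    ims=[]
    for n,b in(("scene",sx),("top",tx)):
        c=manip.camera(n); np.savez(f'{n}_{k}.npz',**c)
        im=c['frame'][b[0]:b[1],b[2]:b[3],::-1]
        ims.append(cv2.resize(im,(400,300),interpolation=cv2.INTER_CUBIC))
    a=cv2.convertScaleAbs(np.hstack(ims),alpha=1.7,beta=8); cv2.imwrite(f'pics/l_{k}.png',a)
E
python3 - <<'E'
from look import *
st()
g=peg2w(P,[.024,.040,.084])[0]
print('grasp',inc(g-[0,0,G]))
look(2); st()
E
```

```text
t 2.7 tcp [ 0.5134 -0.1932  0.1475] head -39.37 tz [-0.003  0.001 -1.   ] F [0.7 0.3 0.8] gap 0.379 j [ 0.43  0.3  -0.17  1.87  0.06  0.98 -2.03]
grasp (array([ 0.2, -0.5,  1.5]), np.float64(0.3))
t 2.8 tcp [ 0.5147 -0.1936  0.1493] head -39.37 tz [ 0. -0. -1.] F [ 0.7 -0.4 -0. ] gap 0.386 j [ 0.43  0.3  -0.17  1.87  0.06  0.98 -2.03]
```

View pics/l_2.png

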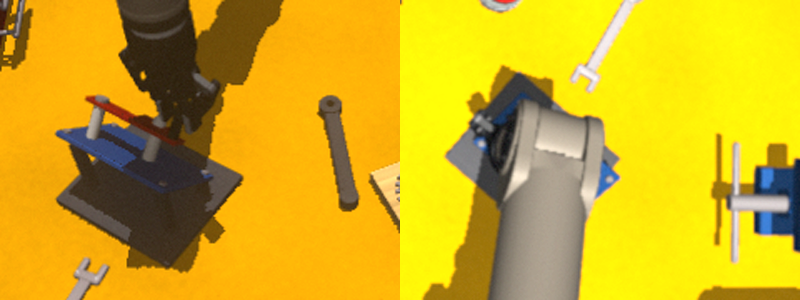

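Fingers are down around the pin (scene crop about (175,120)). Close on it.

Emit:
move_arm --increments '[[[0,0,1],0,1],[[0,0,1],0,1],[[0,0,1],0,1],[[0,0,1],0,1],[[0,0,1],0,1]]' --squeeze 30

```text
time: 3.42
ee_pos: [0.5152, -0.1936, 0.149]
tool_rot: [-2.958, 1.058, -0.003]
force: [1.1, 0.3, 5.2]
finger_gap: 0.15
```

```bash
python3 - <<'E'
from inc import *
st()
for k in range(3):
    print([ [ [round(118*np.sin(q)*np.cos(A)),round(118*(1-np.cos(q))),round(-118*np.sin(q)*np.sin(A))] for q in (0.15*np.arange(1,6)+.75*k)]])
E
```

```text
t 3.42 tcp [ 0.5152 -0.1936  0.149 ] head -39.37 tz [ 0.002 -0.    -1.   ] F [1.1 0.3 5.2] gap 0.15 j [ 0.43  0.3  -0.17  1.87  0.06  0.97 -2.03]
[[[14, 1, -11], [27, 5, -22], [39, 12, -33], [51, 21, -43], [62, 32, -52]]]
[[[71, 45, -59], [78, 59, -66], [84, 75, -71], [88, 92, -74], [90, 110, -76]]]
[[[90, 127, -76], [88, 145, -74], [84, 162, -70], [78, 178, -65], [70, 192, -59]]]
```

Emit:
move_arm --increments '[[[14,1,-11],0,1],[[27,5,-22],0,1],[[39,12,-33],0,1],[[51,21,-43],0,1],[[62,32,-52],0,1]]'

```text
time: 4.05
ee_pos: [0.5455, -0.257, 0.2023]
tool_rot: [-2.956, 1.056, -0.009]
force: [4.1, 4.3, 2.9]
finger_gap: 0.144
```

Emit:
move_arm --increments '[[[9,13,-7],0,1],[[16,27,-14],0,1],[[22,43,-19],0,1],[[26,60,-22],0,1],[[28,78,-24],0,1]]'

```text
time: 4.68
ee_pos: [0.5184, -0.3387, 0.2283]
tool_rot: [2.956, -1.058, 0.019]
force: [5.7, -1.0, 2.9]
finger_gap: 0.148
```

```bash
python3 - <<'E'
from look import *
st()
g=peg2w(P,[.024+.118*np.sin(1.5),-.078+.118*np.cos(1.5),.084])[0]
print('arc',inc(g-[0,0,G]))
look(3)
E
```

```text
t 4.67 tcp [ 0.5184 -0.3387  0.2283] head -39.37 tz [ 0.011 -0.006 -1.   ] F [ 5.7 -1.   2.9] gap 0.148 j [ 0.6   0.34 -0.11  1.63  0.04  1.17 -1.78]
arc (array([-6.4,  0.3,  6.5]), np.float64(0.3))
```

View pics/l_3.png

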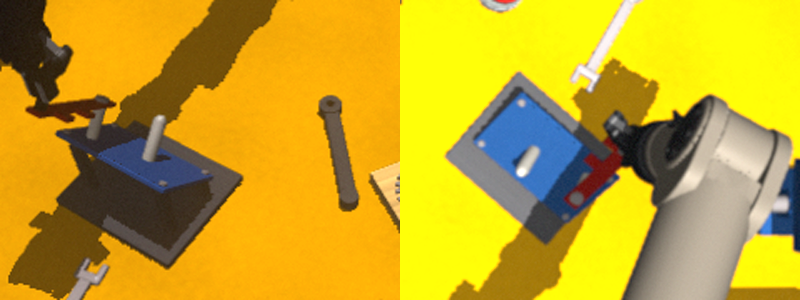

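Emit:
move_arm --increments '[[[-3,12,2],0,1],[[-6,24,5],0,1],[[-8,36,8],0,1],[[-10,46,10],0,1],[[-10,46,10],0,1]]'

```text
time: 5.4
ee_pos: [0.478, -0.3737, 0.2205]
tool_rot: [2.945, -1.061, 0.019]
force: [-1.6, -7.2, 16.5]
finger_gap: 0.146
```

Emit:
move_arm --increments '[[[0,0,0],0,0.8],[[0,0,0],0,0.4],[[0,0,0],0,0.35],[[0,0,-10],0,0.35],[[0,0,-25],0,0.35]]'

```text
time: 6.02
ee_pos: [0.4773, -0.3646, 0.2397]
tool_rot: [-2.958, 1.057, 0.001]
force: [0.1, 0.0, -0.2]
finger_gap: 0.652
```

```bash
python3 - <<'E'
from look import *
st()
look(4)
E
```

```text
t 6.03 tcp [ 0.4773 -0.3646  0.2397] head -39.34 tz [-0.001  0.    -1.   ] F [ 0.1  0.  -0.2] gap 0.652 j [ 0.66  0.31 -0.09  1.65  0.03  1.19 -1.7 ]
```

View pics/l_4.png

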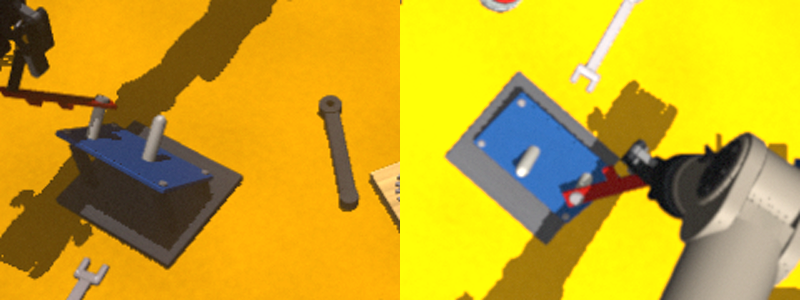

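Emit:
move_arm --increments '[[[0,0,-20],0,0.3],[[0,0,-45],0,0.2],[[0,-40,-60],-10,0.1],[[0,-90,-60],-20,0],[[0,-145,-60],-30,0]]'

```text
time: 6.75
ee_pos: [0.5701, -0.2524, 0.3001]
tool_rot: [3.131, -0.25, 0.002]
force: [0.0, -0.4, 0.6]
finger_gap: 1.002
```

```bash
python3 - <<'E'
from look import *
st()
print(inc([.548,.225,.2],np.deg2rad(100)))
look(5)
E
```

```text
t 6.75 tcp [ 0.5701 -0.2524  0.3001] head -9.14 tz [ 0.001 -0.001 -1.   ] F [ 0.  -0.4  0.6] gap 1.002 j [ 0.53  0.32 -0.24  1.5   0.08  1.33 -1.45]
(array([ -97.8, -467.9,   99.6]), np.float64(-109.1))
```

View pics/l_5.png

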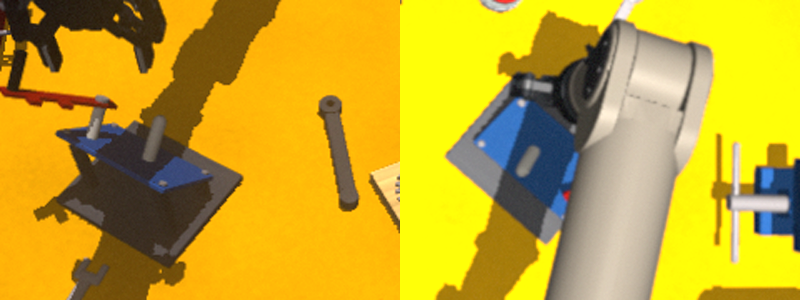

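Flap stays open (stop, ~2 rad). On to the cog.

Emit:
move_arm --increments '[[[-12,-57,0],-10,0],[[-24,-114,0],-20,0],[[-36,-171,0],-30,0],[[-48,-228,0],-40,0],[[-60,-285,0],-50,0]]'

```text
time: 7.48
ee_pos: [0.5563, 0.0395, 0.2997]
tool_rot: [2.943, 1.097, 0.001]
force: [0.3, -0.1, 0.1]
finger_gap: 1.002
```

```bash
python3 - <<'E'
from look import *
st()
print(inc([.548,.225,.14],np.deg2rad(100)))
E
```

```text
t 7.47 tcp [0.5563 0.0395 0.2997] head 40.89 tz [ 0.001 -0.001 -1.   ] F [ 0.3 -0.1  0.1] gap 1.002 j [ 0.29  0.21 -0.51  1.65  0.11  1.3  -1.1 ]
(array([ 115.1, -145.9,  159.6]), np.float64(-59.1))
```

Emit:
move_arm --increments '[[[25,-30,10],-10,0],[[55,-65,35],-20,0],[[85,-105,70],-30,0],[[115,-145,110],-40,0],[[115,-145,145],-50,0]]'

```text
time: 8.1
ee_pos: [0.548, 0.2285, 0.1538]
tool_rot: [-2.194, -2.246, -0.004]
force: [0.4, -0.5, 0.1]
finger_gap: 1.001
```

Emit:
move_arm --increments '[[[0,0,0],-9,0],[[0,0,0],-9,0],[[0,0,0],-9,0],[[0,0,0],-9,0],[[0,0,0],-9,0]]'

```text
time: 8.72
ee_pos: [0.5497, 0.2231, 0.1548]
tool_rot: [2.028, 2.399, 0.001]
force: [0.7, 0.1, 0.1]
finger_gap: 1.0
```

```bash
python3 - <<'E'
from look import *
st()
print(inc([.548,.225,.03],np.deg2rad(100)))
look(6,(180,330,320,520),(180,330,120,320)); st()
E
```

```text
t 8.72 tcp [0.5497 0.2231 0.1548] head 99.58 tz [ 0.001 -0.    -1.   ] F [0.7 0.1 0.1] gap 1.0 j [ 0.11  0.45 -0.73  1.75  0.34  1.08 -0.57]
(array([  2.2,  -1.5, 124.8]), np.float64(-0.4))
t 8.82 tcp [0.5496 0.2231 0.1545] head 99.6 tz [ 0.001 -0.    -1.   ] F [ 0.5 -0.9  0.4] gap 0.998 j [ 0.11  0.45 -0.73  1.75  0.34  1.08 -0.57]
```

View pics/l_6.png

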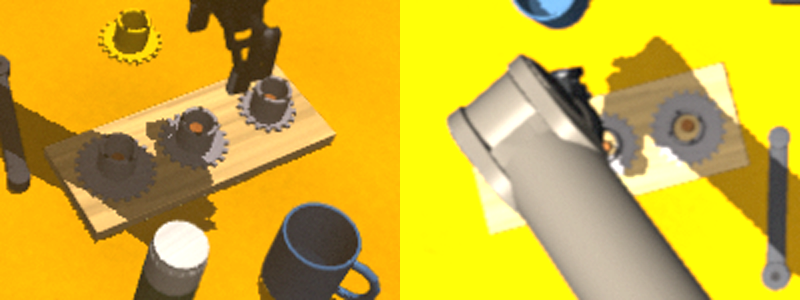

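```bash
python3 - <<'E'
from inc import *
c=ld('scene_6')
for z in(.155,.058): print((proj(c,[.5496,.2231,z])[0]-[320,180])*2)
E
```

```text
[212.46303487  66.54366665]
[195.75864547 122.92475704]
```

```bash
python3 - <<'E'
from inc import *
for n,(y,x) in(('scene_6',(150,370)),('top_6',(160,150))):
    c=ld(n); im=c['frame'][y:y+130,x:x+130,::-1]
    a=cv2.convertScaleAbs(cv2.resize(im,(600,600),interpolation=cv2.INTER_CUBIC),alpha=2.2,beta=20)
    R=np.array([np.cos(np.deg2rad(9.6)),np.sin(np.deg2rad(9.6)),0])
    for X,col in(([.5496,.2231,.1545],(0,255,0)),(np.array([.5496,.2231,.168])+.0425*R,(0,0,255)),(np.array([.5496,.2231,.168])-.0425*R,(255,0,0)),([.548,.225,.058],(255,0,255))):
        q=(proj(c,X)[0]-[x,y])*600/130; cv2.circle(a,tuple(int(v) for v in q),6,col,2)
    cv2.imwrite(f'pics/z_{n}.png',a)
a=np.hstack([cv2.resize(cv2.imread(f'pics/z_{n}.png'),(400,400)) for n in('scene_6','top_6')]); cv2.imwrite('pics/z6.png',a)
E
```

```text
(no output)
```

View pics/z6.png

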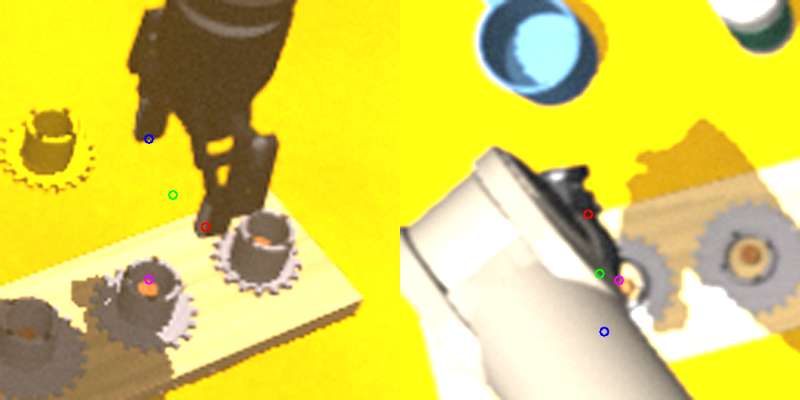

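Emit:
move_arm --increments '[[[1,-1,30],0,0],[[2,-1,60],0,0],[[2,-1,90],0,0],[[2,-1,110],0,0],[[2,-1,129],0,0]]'

```text
time: 9.45
ee_pos: [0.5485, 0.225, 0.0246]
tool_rot: [2.027, 2.4, 0.001]
force: [0.4, 0.1, 0.5]
finger_gap: 0.999
```

```bash
python3 - <<'E'
from look import *
st()
print(inc([.548,.225,.025],np.deg2rad(100)))
look(7,(180,330,320,520),(180,330,120,320)); st()
E
```

```text
t 9.45 tcp [0.5485 0.225  0.0246] head 99.62 tz [ 0.001  0.    -1.   ] F [0.4 0.1 0.5] gap 0.999 j [ 0.03  0.61 -0.65  1.84  0.48  0.85 -0.69]
(array([ 0. , -0.5, -0.4]), np.float64(-0.4))
t 9.55 tcp [0.547  0.2242 0.0234] head 99.63 tz [-0.003 -0.001 -1.   ] F [-1.3 -0.3  0.6] gap 0.999 j [ 0.03  0.61 -0.65  1.84  0.47  0.85 -0.69]
```

View pics/l_7.png

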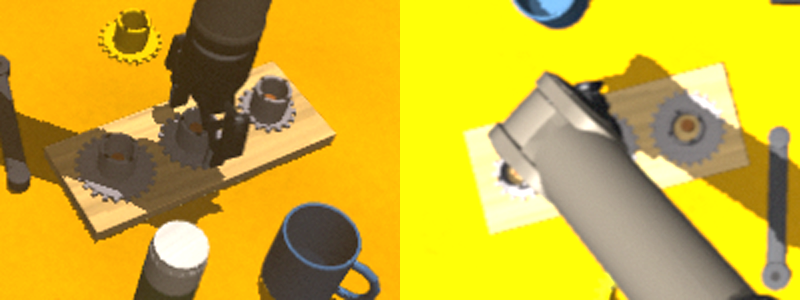

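Emit:
move_arm --increments '[[[0,0,0],0,1],[[0,0,0],0,1],[[0,0,0],0,1],[[0,0,0],0,1],[[0,0,0],0,1]]' --squeeze 60

```text
time: 10.18
ee_pos: [0.5487, 0.2253, 0.0267]
tool_rot: [2.027, 2.399, 0.002]
force: [-1.9, -0.5, 6.3]
finger_gap: 0.497
```

Emit:
move_arm --increments '[[[0,0,-10],0,1],[[0,0,-30],0,1],[[0,0,-50],0,1],[[0,0,-80],0,1],[[0,0,-110],0,1]]'

```text
time: 10.8
ee_pos: [0.5483, 0.225, 0.1375]
tool_rot: [2.027, 2.4, 0.001]
force: [0.8, 1.1, -3.2]
finger_gap: 0.501
```

```bash
python3 - <<'E'
from look import *
st()
print(inc([.4851,-.221,.25],HD+np.pi))
look(8,(180,330,320,520),(180,330,120,320)); st()
E
```

```text
t 10.8 tcp [0.5483 0.225  0.1375] head 99.64 tz [ 0.001  0.    -1.   ] F [ 0.8  1.1 -3.2] gap 0.501 j [ 0.1   0.47 -0.73  1.77  0.35  1.04 -0.59]
(array([-429.2, -136.8, -112.7]), np.float64(-40.7))
t 10.9 tcp [0.5508 0.2267 0.14  ] head 99.63 tz [ 0.008  0.003 -1.   ] F [ 0.7  0.5 -2.6] gap 0.499 j [ 0.1   0.46 -0.73  1.76  0.35  1.04 -0.59]
```

View pics/l_8.png

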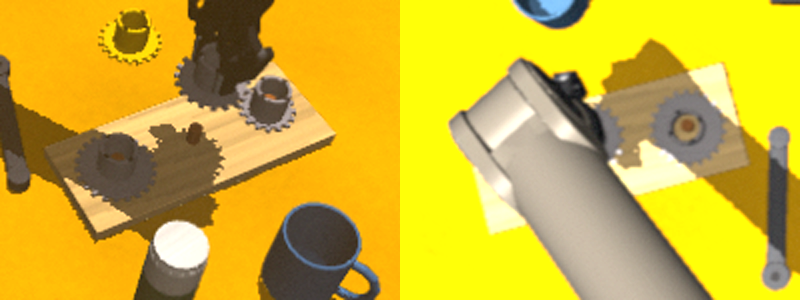

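Emit:
move_arm --increments '[[[0,0,-25],0,1],[[-25,-5,-60],-5,1],[[-65,-15,-90],-13,1],[[-110,-30,-110],-21,1],[[-160,-45,-110],-29,1]]'

```text
time: 11.52
ee_pos: [0.531, 0.0591, 0.2466]
tool_rot: [1.352, 2.833, 0.002]
force: [0.6, 0.7, -3.8]
finger_gap: 0.498
```

```bash
python3 - <<'E'
from look import *
st()
print(inc(stand2w(P,[-.036,0,.200])[0],HD+np.pi))
E
```

```text
t 11.53 tcp [0.531  0.0591 0.2466] head 128.97 tz [ 0.003  0.    -1.   ] F [ 0.6  0.7 -3.8] gap 0.498 j [ 0.53  0.25 -0.85  1.78  0.21  1.2   0.3 ]
(array([-192.6, -211.3,   46.4]), np.float64(-11.4))
```

Emit:
move_arm --increments '[[[-40,-45,0],-4,1],[[-80,-90,0],-8,1],[[-120,-135,5],-11.4,1],[[-160,-175,20],-11.4,1],[[-192,-210,35],-11.4,1]]'

```text
time: 12.15
ee_pos: [0.4852, -0.224, 0.2094]
tool_rot: [-1.076, -2.951, 0.001]
force: [0.7, -0.8, -3.5]
finger_gap: 0.5
```

Emit:
move_arm --increments '[[[0,0,0],0,1],[[0,0,0],0,1],[[0,0,0],0,1],[[0,0,0],0,1],[[0,0,0],0,1]]'

```text
time: 12.78
ee_pos: [0.4867, -0.2208, 0.2106]
tool_rot: [1.072, 2.953, -0.0]
force: [-0.4, 0.4, -3.2]
finger_gap: 0.501
```

```bash
python3 - <<'E'
from look import *
st()
print(inc(stand2w(P,[-.036,0,.150])[0],HD+np.pi))
look(9); st()
E
```

```text
t 12.78 tcp [ 0.4867 -0.2208  0.2106] head 140.1 tz [ 0. -0. -1.] F [-0.4  0.4 -3.2] gap 0.501 j [ 0.96  0.27 -0.72  1.82  0.2   1.12  1.04]
(array([-2.7, -1.2, 60.6]), np.float64(-0.3))
t 12.88 tcp [ 0.4865 -0.2211  0.2105] head 140.07 tz [ 0. -0. -1.] F [-0.6  0.4 -3.5] gap 0.505 j [ 0.96  0.27 -0.72  1.82  0.2   1.12  1.04]
```

View pics/l_9.png

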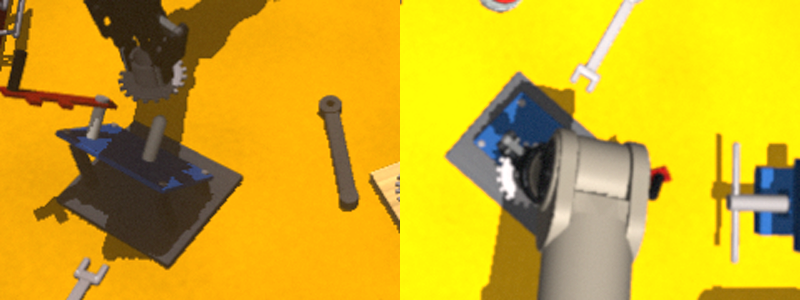

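```bash
cat > ovc.py <<'E'
from look import *
from ov import circ
def ovc(k,tcp,h=.0087,sc=(165,150,110,90),tp=(360,215,110,90)):
    o=[]
    for n,b in(('scene',sc),('top',tp)):
        c=ld(f'{n}_{k}'); x,y,w,hh=b; im=c['frame'][y:y+hh,x:x+w,::-1]; f=600/w
        a=cv2.convertScaleAbs(cv2.resize(im,None,fx=f,fy=f,interpolation=cv2.INTER_CUBIC),alpha=2.2,beta=25)
        for X,col in((circ(tcp,.042,tcp[2]-h),(0,255,0)),(circ(tcp,.022,tcp[2]-h+.04),(255,0,255)),(peg2w(P,np.array([(0,0,0),(0,0,.062)])),(0,255,0))):
            q=((proj(c,X)-[x,y]+.5)*f-.5).round().astype(int); cv2.polylines(a,[q.reshape(-1,1,2)],False,col,1)
        o.append(cv2.resize(a,(400,330)))
    cv2.imwrite(f'pics/ovc_{k}.png',np.hstack(o))
E
python3 -c "
from ovc import *
ovc(9,[.4867,-.2208,.2106])"
```

```text
(no output)
```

View pics/ovc_9.png

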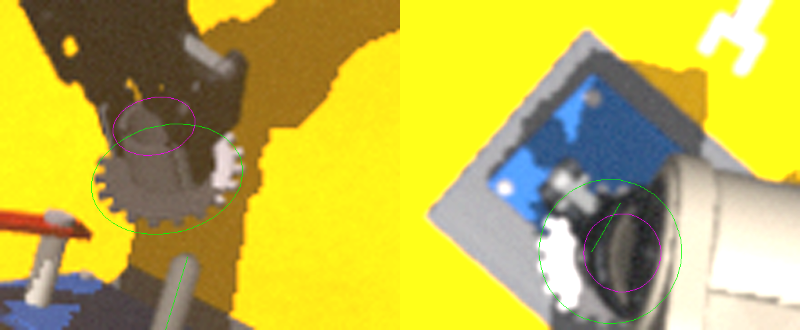

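```bash
python3 - <<'E'
from ovc import *
c=ld('scene_9'); x,y,w,h=185,170,55,45; f=14
a=cv2.convertScaleAbs(cv2.resize(c['frame'][y:y+h,x:x+w,::-1],None,fx=f,fy=f,interpolation=cv2.INTER_CUBIC),alpha=2.6,beta=30)
t=[.4867,-.2208,.2106]
for X,col in((circ(t,.042,t[2]-.0087),(0,255,0)),(circ(t,.042,t[2]-.0037),(255,255,0)),(circ(t,.022,t[2]+.0313),(255,0,255))):
    q=((proj(c,X)-[x,y]+.5)*f-.5).round().astype(int); cv2.polylines(a,[q.reshape(-1,1,2)],False,col,1)
cv2.imwrite('pics/big9.png',a)
E
```

```text
(no output)
```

View pics/big9.png

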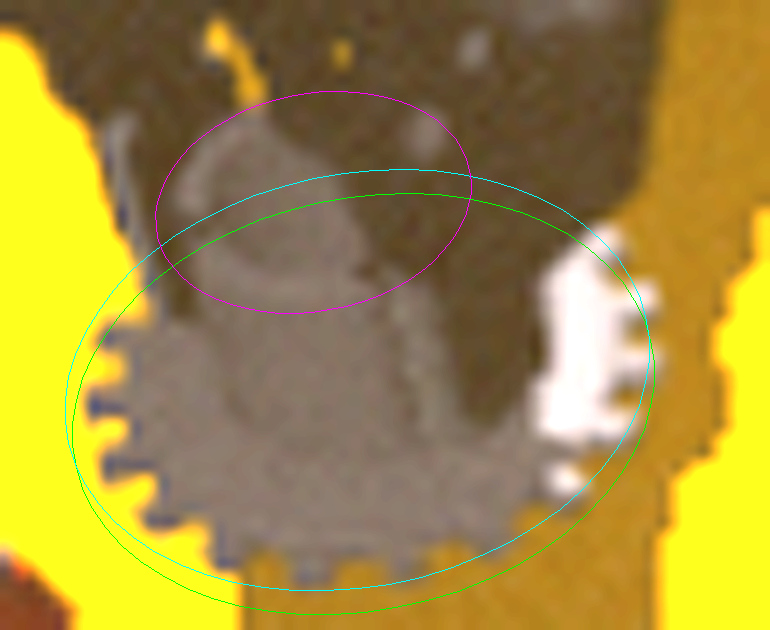

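```bash
python3 - <<'E'
from look import *
st()
for X in([-.0343,0,.150],[-.0343,0,.1345],[-.0278,0,.124]): print(inc(stand2w(P,X)[0],HD+np.pi))
E
```

```text
t 12.88 tcp [ 0.4865 -0.2211  0.2105] head 140.07 tz [ 0. -0. -1.] F [-0.6  0.4 -3.5] gap 0.505 j [ 0.96  0.27 -0.72  1.82  0.2   1.12  1.04]
(array([-4.3, -0.9, 60.5]), np.float64(-0.3))
(array([-4.3, -0.9, 76. ]), np.float64(-0.3))
(array([-10.8,  -0.8,  86.5]), np.float64(-0.3))
```

Emit:
move_arm --increments '[[[-2,-1,20],-0.3,1],[[-4,-1,40],-0.3,1],[[-4,-1,60],-0.3,1],[[-4,-1,60],-0.3,1],[[-4,-1,60],-0.3,1]]'

```text
time: 13.5
ee_pos: [0.4893, -0.2248, 0.1507]
tool_rot: [1.066, 2.955, 0.0]
force: [0.9, -0.2, -3.5]
finger_gap: 0.501
```

```bash
cat > big.py <<'E'
from ovc import *
def big(k,t,hx=-.0017,h=.007):
    o=[]
    for n,(x,y,w,hh) in(('scene',(170,165,80,75)),('top',(365,225,80,75))):
        c=ld(f'{n}_{k}'); f=5
        a=cv2.convertScaleAbs(cv2.resize(c['frame'][y:y+hh,x:x+w,::-1],None,fx=f,fy=f,interpolation=cv2.INTER_CUBIC),alpha=2.2,beta=25)
        tc=np.array(t)+hx*np.array([np.cos(P[2]),np.sin(P[2]),0])
        for X,col in((circ(tc,.042,tc[2]-h),(0,255,0)),(circ(tc,.022,tc[2]-h+.04),(255,0,255)),(peg2w(P,np.array([(0,0,0),(0,0,.062)])),(0,0,255))):
            q=((proj(c,X)-[x,y]+.5)*f-.5).round().astype(int); cv2.polylines(a,[q.reshape(-1,1,2)],False,col,1)
        o.append(a)
    cv2.imwrite(f'pics/big_{k}.png',np.hstack(o))
E
python3 - <<'E'
from big import *
st(); t=manip.read_state()['ee_pos']
look(10); big(10,t); st()
E
```

```text
t 13.5 tcp [ 0.4893 -0.2248  0.1507] head 140.34 tz [ 0.001 -0.    -1.   ] F [ 0.9 -0.2 -3.5] gap 0.501 j [ 0.93  0.34 -0.7   1.88  0.26  1.01  1.  ]
t 13.6 tcp [ 0.4896 -0.2249  0.1512] head 140.33 tz [ 0.002 -0.001 -1.   ] F [-0.3 -0.4 -2.7] gap 0.5 j [ 0.93  0.34 -0.7   1.88  0.26  1.01  1.  ]
```

View pics/big_10.png

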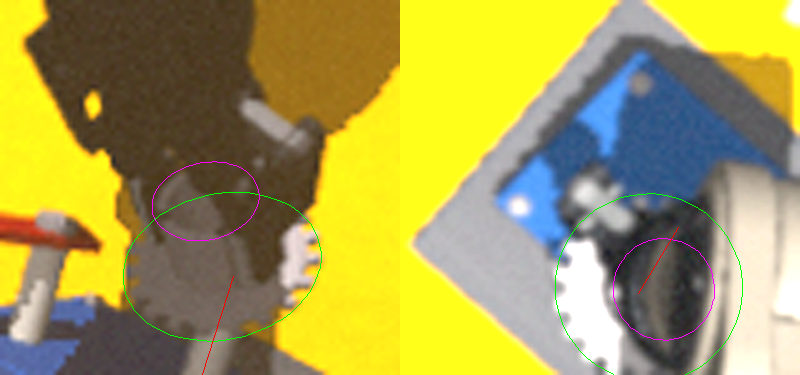

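Emit:
move_arm --increments '[[[0,0,5],0,1],[[0,0,10],0,1],[[0,0,16],0,1],[[0,0,16],0,1],[[0,0,16],0,1]]'

```text
time: 14.22
ee_pos: [0.4889, -0.2247, 0.1343]
tool_rot: [1.066, 2.955, 0.0]
force: [-0.2, 0.0, -2.7]
finger_gap: 0.498
```

```bash
python3 - <<'E'
from big import *
st(); print(inc(stand2w(P,[-.0278,0,.124])[0],HD+np.pi))
t=manip.read_state()['ee_pos']
look(11); big(11,t); st()
E
```

```text
t 14.22 tcp [ 0.4889 -0.2247  0.1343] head 140.34 tz [ 0. -0. -1.] F [-0.2  0.  -2.7] gap 0.498 j [ 0.92  0.36 -0.7   1.9   0.28  0.98  0.98]
(array([-6.7,  0.4, 10.3]), np.float64(-0.0))
t 14.32 tcp [ 0.489  -0.2248  0.1345] head 140.33 tz [ 0. -0. -1.] F [ 0.1 -0.9 -2.5] gap 0.501 j [ 0.92  0.36 -0.7   1.9   0.28  0.98  0.98]
```

View pics/big_11.png

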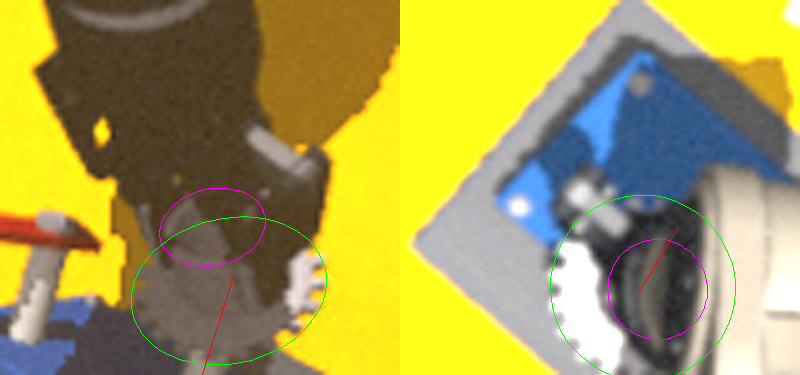

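Emit:
move_arm --increments '[[[-2,0,3],0,1],[[-4,0,6],0,1],[[-7,0,10],0,1],[[-7,0,10],0,1],[[-7,0,10],0,1]]'

```text
time: 14.95
ee_pos: [0.4942, -0.2292, 0.1243]
tool_rot: [-1.066, -2.955, -0.0]
force: [-0.3, 0.8, -3.5]
finger_gap: 0.497
```

```bash
python3 - <<'E'
from big import *
st()
t=manip.read_state()['ee_pos']
look(12); big(12,t); st()
E
```

```text
t 14.95 tcp [ 0.4942 -0.2292  0.1243] head 140.33 tz [-0.  0. -1.] F [-0.3  0.8 -3.5] gap 0.497 j [ 0.91  0.39 -0.69  1.89  0.3   0.97  0.97]
t 15.05 tcp [ 0.4942 -0.2292  0.1244] head 140.34 tz [ 0. -0. -1.] F [-0.2  0.3 -1.9] gap 0.5 j [ 0.91  0.39 -0.69  1.89  0.3   0.97  0.97]
```

View pics/big_12.png

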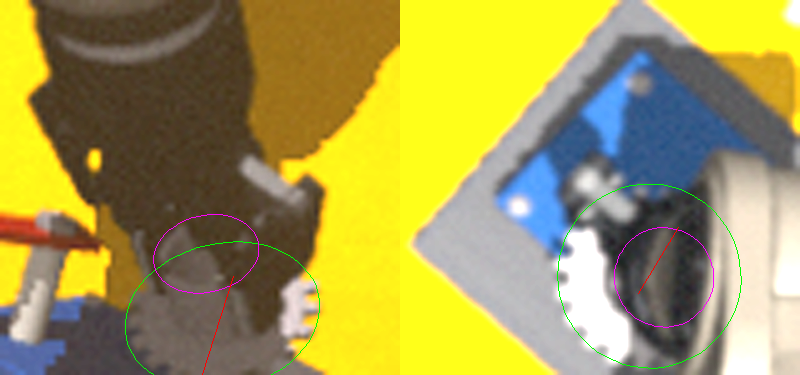

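Emit:
move_arm --increments '[[[-2,0,3],0,1],[[-2,0,3],0,1],[[-2,0,3],0,0.35],[[-2,0,3],0,0.2],[[-2,0,3],0,0.2]]'

```text
time: 15.68
ee_pos: [0.4961, -0.2306, 0.1217]
tool_rot: [1.066, 2.954, -0.0]
force: [0.3, 0.0, -0.7]
finger_gap: 0.799
```

```bash
python3 - <<'E'
from big import *
st()
t=manip.read_state()['ee_pos']
look(13); big(13,t); st()
E
```

```text
t 15.68 tcp [ 0.4961 -0.2306  0.1217] head 140.33 tz [ 0.001 -0.    -1.   ] F [ 0.3  0.  -0.7] gap 0.799 j [ 0.91  0.39 -0.68  1.89  0.3   0.96  0.97]
t 15.78 tcp [ 0.4959 -0.2306  0.1216] head 140.33 tz [ 0. -0. -1.] F [ 0.3 -1.   0. ] gap 0.802 j [ 0.91  0.39 -0.68  1.89  0.3   0.96  0.97]
```

View pics/big_13.png

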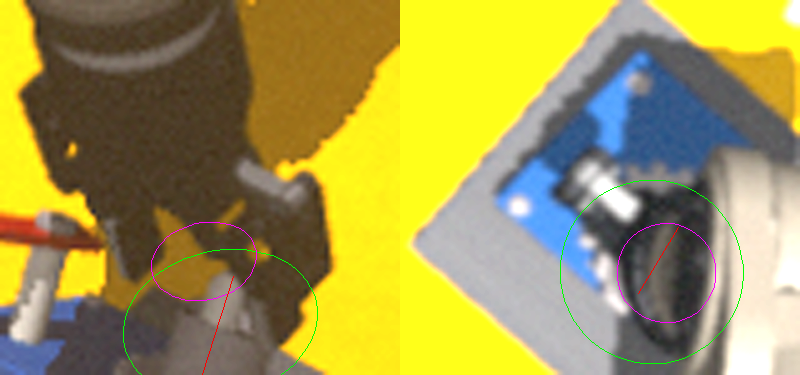

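Emit:
move_arm --increments '[[[0,0,-20],0,0.2],[[0,0,-50],0,0.2],[[0,0,-90],0,0.3],[[0,0,-130],0,0.5],[[30,40,-150],0,0.6]]'

```text
time: 16.4
ee_pos: [0.4991, -0.1843, 0.2749]
tool_rot: [1.076, 2.946, -0.002]
force: [0.5, 0.5, 1.3]
finger_gap: 0.403
```

```bash
python3 - <<'E'
from big import *
st()
look(14)
o=[]
for n,(x,y,w,hh) in(('scene',(150,190,120,112)),('top',(365,210,120,112))):
    c=ld(f'{n}_14'); f=400/120
    a=cv2.convertScaleAbs(cv2.resize(c['frame'][y:y+hh,x:x+w,::-1],None,fx=f,fy=f,interpolation=cv2.INTER_CUBIC),alpha=2.0,beta=25)
    th=np.linspace(0,2*np.pi,60)
    for X,col in((np.c_[-.008+.042*np.cos(th),.042*np.sin(th),0*th+.005],(0,255,0)),(np.c_[-.008+.022*np.cos(th),.022*np.sin(th),0*th+.04],(255,0,255)),(np.array([(0,0,0),(0,0,.062)]),(0,0,255))):
        q=((proj(c,peg2w(P,X))-[x,y]+.5)*f-.5).round().astype(int); cv2.polylines(a,[q.reshape(-1,1,2)],False,col,1)
    o.append(a)
cv2.imwrite('pics/big_14.png',np.hstack(o))
E
```

```text
t 16.4 tcp [ 0.4991 -0.1843  0.2749] head 139.87 tz [ 0.005 -0.003 -1.   ] F [0.5 0.5 1.3] gap 0.403 j [ 0.93  0.21 -0.76  1.75  0.15  1.24  1.  ]
```

View pics/big_14.png

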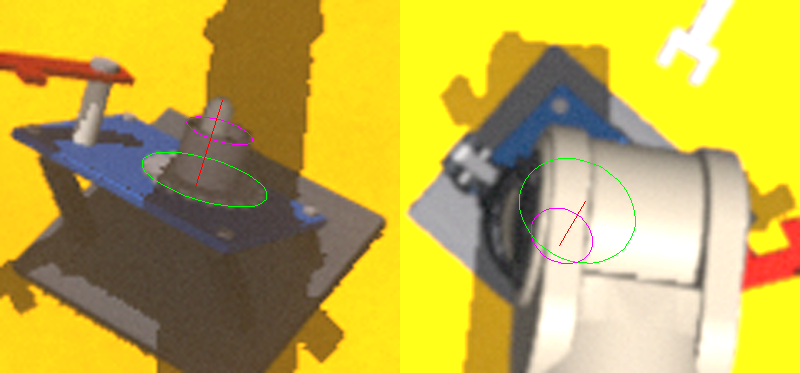

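```bash
cat >> inc.py <<'E'
def pin(q,z=.084): return peg2w(P,[.024+.118*np.sin(q),-.078+.118*np.cos(q),z])[0]
E
python3 - <<'E'
from inc import *
st()
print(inc(pin(2.0)-[0,0,G]+[0,0,.075],HD+np.pi), pin(2.0))
E
```

```text
t 16.5 tcp [ 0.5011 -0.1742  0.2762] head 140.82 tz [ 0.007 -0.    -1.   ] F [0.7 0.7 0.1] gap 0.397 j [ 0.92  0.2  -0.77  1.75  0.15  1.24  1.  ]
(array([-102.6, -174.2,  -14.1]), np.float64(0.5)) [ 0.4705305  -0.37405576  0.23374388]
```

Emit:
move_arm --increments '[[[-20,-35,-14],0,0.5],[[-45,-80,-18],0.5,0.5],[[-75,-130,-18],0.5,0.5],[[-102,-174,-18],0.5,0.5],[[-102,-174,-18],0.5,0.5]]'

```text
time: 17.12
ee_pos: [0.463, -0.3853, 0.2894]
tool_rot: [-1.092, -2.946, 0.003]
force: [0.3, 1.6, -0.6]
finger_gap: 0.503
```

Emit:
move_arm --increments '[[[0,0,0],0,0.5],[[0,0,0],0,0.5],[[0,0,0],0,0.5],[[0,0,0],0,0.5],[[0,0,0],0,0.5]]'

```text
time: 17.75
ee_pos: [0.4657, -0.3794, 0.2894]
tool_rot: [1.078, 2.951, -0.0]
force: [0.3, -0.2, 1.1]
finger_gap: 0.5
```

```bash
python3 - <<'E'
from big import *
st()
print(inc(pin(2.0)-[0,0,G],HD+np.pi))
look(15)
o=[]
for n,(x,y,w,hh) in(('scene',(90,150,150,140)),('top',(365,210,150,140))):
    c=ld(f'{n}_15'); f=400/150
    a=cv2.convertScaleAbs(cv2.resize(c['frame'][y:y+hh,x:x+w,::-1],None,fx=f,fy=f,interpolation=cv2.INTER_CUBIC),alpha=2.0,beta=25)
    th=np.linspace(0,2*np.pi,60)
    L=[(peg2w(P,X),col) for X,col in((np.c_[-.008+.042*np.cos(th),.042*np.sin(th),0*th+.005],(0,255,0)),(np.c_[-.008+.022*np.cos(th),.022*np.sin(th),0*th+.04],(255,0,255)))]
    L.append((np.array([pin(2,.052),pin(2,.102)]),(0,255,0)))
    for X,col in L:
        q=((proj(c,X)-[x,y]+.5)*f-.5).round().astype(int); cv2.polylines(a,[q.reshape(-1,1,2)],False,col,1)
    o.append(a)
cv2.imwrite('pics/big_15.png',np.hstack(o))
E
```

```text
t 17.75 tcp [ 0.4657 -0.3794  0.2894] head 139.86 tz [-0. -0. -1.] F [ 0.3 -0.2  1.1] gap 0.5 j [ 1.11  0.32 -0.65  1.57  0.2   1.32  1.31]
(array([-0.3,  7.2, 74.3]), np.float64(-0.5))
```

View pics/big_15.png

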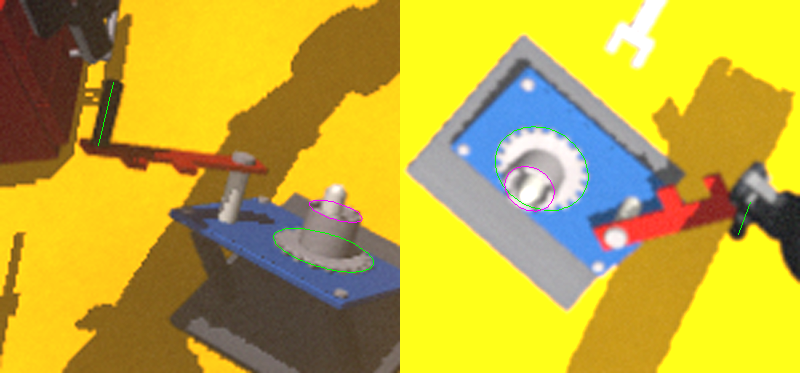

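Emit:
move_arm --increments '[[[0,4,10],-0.5,0.5],[[0,6,25],-0.5,0.5],[[0,6,42],-0.5,0.5],[[0,6,58],-0.5,0.5],[[0,6,74],-0.5,0.5]]'

```text
time: 18.48
ee_pos: [0.4691, -0.3751, 0.2138]
tool_rot: [-1.066, -2.954, -0.0]
force: [0.4, -0.5, -0.4]
finger_gap: 0.501
```

Emit:
move_arm --increments '[[[0,0,0],0,0.5],[[0,0,0],0,1],[[0,0,0],0,1],[[0,0,0],0,1],[[0,0,0],0,1]]' --squeeze 30

```text
time: 19.1
ee_pos: [0.4711, -0.374, 0.2162]
tool_rot: [1.063, 2.953, 0.002]
force: [5.5, 4.6, 1.3]
finger_gap: 0.154
```

```bash
python3 - <<'E'
from look import *
st()
print(inc(pin(2.0)-[0,0,G],HD+np.pi))
look(16,(130,310,80,320)); 
R=Ro.from_rotvec(manip.read_state()['tool_rot']).as_matrix()
q0=2.0
for qs in((1.85,1.7,1.55,1.4,1.25),(1.1,.95,.8,.65,.5)):
    print([(R.T@(pin(q)-pin(q0))*1e3).round().tolist() for q in qs]); q0=qs[-1]
E
```

```text
t 19.1 tcp [ 0.4711 -0.374   0.2162] head 140.4 tz [ 0.003  0.    -1.   ] F [5.5 4.6 1.3] gap 0.154 j [ 1.1   0.38 -0.64  1.66  0.24  1.18  1.28]
(array([ 0.4, -0.4,  1.2]), np.float64(0.0))
[[-5.0, 17.0, -4.0], [-7.0, 34.0, -6.0], [-8.0, 52.0, -7.0], [-7.0, 69.0, -6.0], [-4.0, 86.0, -3.0]]
[[5.0, 16.0, 4.0], [12.0, 31.0, 10.0], [21.0, 45.0, 18.0], [31.0, 57.0, 26.0], [42.0, 66.0, 36.0]]
```

View pics/l_16.png

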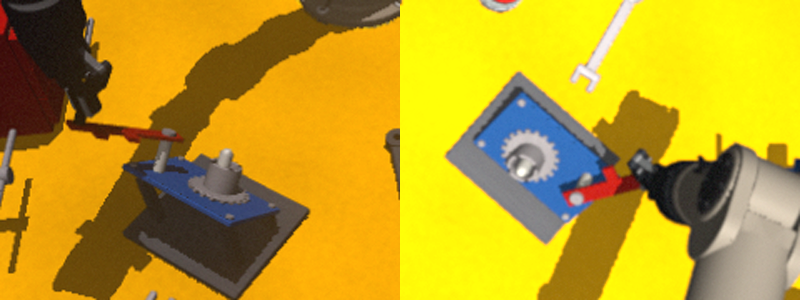

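Pin gripped (gap 0.154). Swing back along the arc.

Emit:
move_arm --increments '[[[-5,17,-4],0,1],[[-7,34,-6],0,1],[[-8,52,-7],0,1],[[-7,69,-6],0,1],[[-4,86,-3],0,1]]'

```text
time: 19.82
ee_pos: [0.5282, -0.3099, 0.2187]
tool_rot: [-1.065, -2.955, 0.0]
force: [-4.6, 0.4, 2.3]
finger_gap: 0.152
```

Emit:
move_arm --increments '[[[5,16,4],0,1],[[12,31,10],0,1],[[21,45,18],0,1],[[31,57,26],0,1],[[42,66,36],0,1]]'

```text
time: 20.45
ee_pos: [0.5366, -0.2314, 0.1819]
tool_rot: [-1.064, -2.954, -0.001]
force: [-5.3, 2.4, 8.4]
finger_gap: 0.154
```

```bash
python3 - <<'E'
from look import *
st()
for q in(.5,.35,.25): print(q,inc(pin(q)-[0,0,G],HD+np.pi))
look(17)
E
```

```text
t 20.45 tcp [ 0.5366 -0.2314  0.1819] head 140.38 tz [-0.002  0.001 -1.   ] F [-5.3  2.4  8.4] gap 0.154 j [ 0.87  0.39 -0.68  1.74  0.27  1.11  0.98]
0.5 (array([-1.2,  0.7, -0.6]), np.float64(0.0))
0.35 (array([11.1,  8. ,  9.8]), np.float64(0.0))
0.25 (array([19.7, 11.5, 17.1]), np.float64(0.0))
```

View pics/l_17.png

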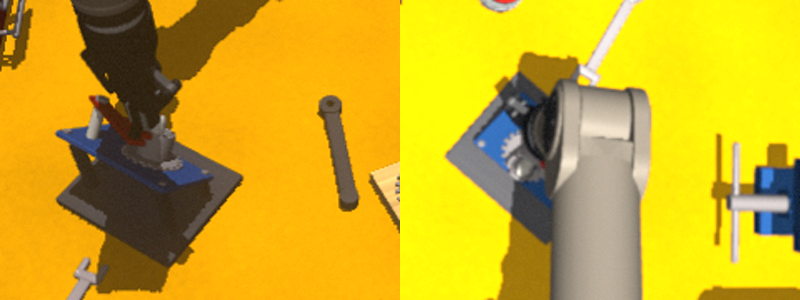

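Emit:
move_arm --increments '[[[6,4,5],0,1],[[12,8,10],0,1],[[19,11,16],0,1],[[19,11,16],0,1],[[19,11,16],0,0.6]]'

```text
time: 21.18
ee_pos: [0.5303, -0.2131, 0.166]
tool_rot: [1.066, 2.953, 0.001]
force: [0.3, 0.4, -0.1]
finger_gap: 0.355
```

Emit:
move_arm --increments '[[[0,0,0],0,0.58],[[0,0,0],0,0.58],[[0,0,-15],0,0.58],[[0,0,-40],0,0.58],[[0,0,-70],0,0.58]]'

```text
time: 21.8
ee_pos: [0.5298, -0.2131, 0.2377]
tool_rot: [1.066, 2.955, 0.0]
force: [0.3, -0.2, 0.4]
finger_gap: 0.419
```

```bash
python3 - <<'E'
from look import *
st()
look(18)
E
```

```text
t 21.8 tcp [ 0.5298 -0.2131  0.2377] head 140.33 tz [ 0.  0. -1.] F [ 0.3 -0.2  0.4] gap 0.419 j [ 0.88  0.31 -0.71  1.71  0.22  1.2   0.99]
```

View pics/l_18.png

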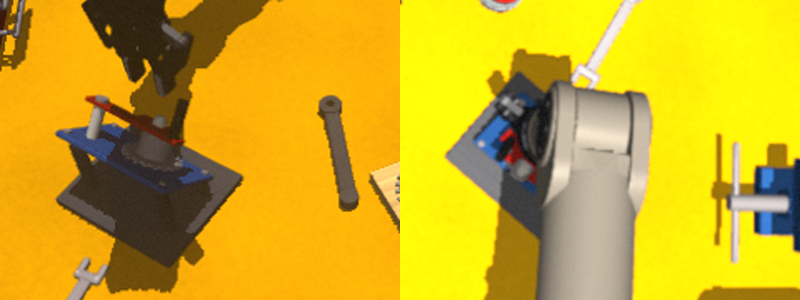

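Emit:
move_arm --increments '[[[0,0,-30],0,0.58],[[0,30,-60],0,0.58],[[10,80,-90],0,0.58],[[20,130,-100],0,0.58],[[30,190,-100],0,0.58]]'

```text
time: 22.52
ee_pos: [0.629, -0.0476, 0.3377]
tool_rot: [1.069, 2.951, -0.001]
force: [-0.1, -0.4, -0.4]
finger_gap: 0.423
```

Emit:
move_arm --increments '[[[10,40,0],0,0.58],[[10,60,0],0,0.58],[[10,60,0],0,0.58],[[10,60,0],0,0.58],[[10,60,0],0,0.58]]'

```text
time: 23.15
ee_pos: [0.6581, 0.003, 0.3363]
tool_rot: [1.069, 2.954, -0.002]
force: [-0.6, -0.9, -1.1]
finger_gap: 0.422
```

```bash
python3 - <<'E'
from big import *
st()
look(19)
o=[]
for n,(x,y,w,hh) in(('scene',(150,190,120,112)),('top',(365,210,120,112))):
    c=ld(f'{n}_19'); f=400/120; cv2.imwrite(f'pics/full19_{n}.png',c['frame'][:,:,::-1])
    a=cv2.convertScaleAbs(cv2.resize(c['frame'][y:y+hh,x:x+w,::-1],None,fx=f,fy=f,interpolation=cv2.INTER_CUBIC),alpha=2.0,beta=25)
    th=np.linspace(0,2*np.pi,60)
    L=[(peg2w(P,X),col) for X,col in((np.c_[-.008+.042*np.cos(th),.042*np.sin(th),0*th+.005],(0,255,0)),)]
    L.append((np.array([pin(0,.052),pin(0,.102)]),(0,255,255)))
    for X,col in L:
        q=((proj(c,X)-[x,y]+.5)*f-.5).round().astype(int); cv2.polylines(a,[q.reshape(-1,1,2)],False,col,1)
    o.append(a)
cv2.imwrite('pics/big_19.png',np.hstack(o))
E
```

```text
t 23.15 tcp [0.6581 0.003  0.3363] head 140.19 tz [-0.    -0.001 -1.   ] F [-0.6 -0.9 -1.1] gap 0.422 j [ 0.46  0.45 -0.78  1.34  0.31  1.48  0.57]
```

View pics/big_19.png

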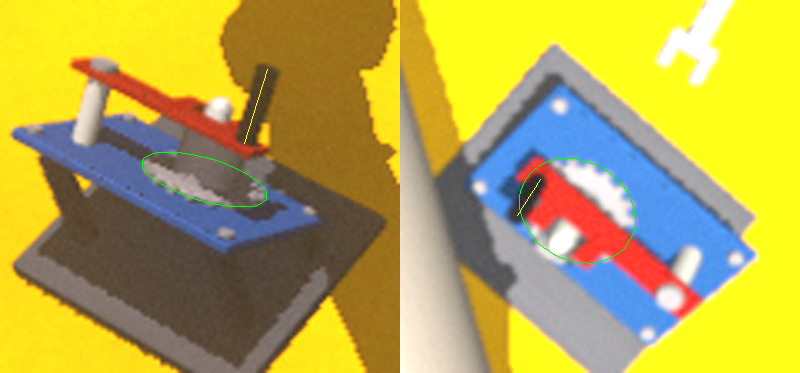

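View pics/full19_scene.png

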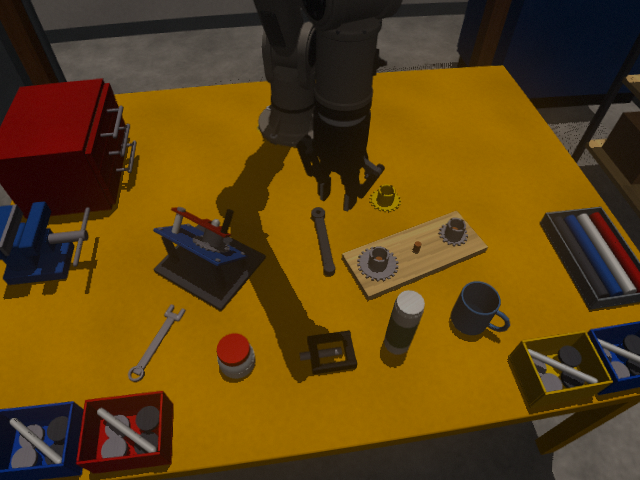

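```bash
python3 - <<'E'
from inc import *
st(); print(manip.close_job())
E
```

```text
t 23.25 tcp [0.6582 0.0035 0.3365] head 140.22 tz [ 0.    -0.001 -1.   ] F [0.2 0.5 0.2] gap 0.419 j [ 0.46  0.45 -0.78  1.34  0.31  1.48  0.57]
the job is handed in; nothing more can be done
None
```

The 19-tooth cog is on the leaning peg with the flap shut in front of it. I handed the job in at about 23 s of the 64 s allowed.

**What I did:**
1. I gripped the flap's handle pin and carried it round its arc to about 1.9 rad. On release it fell open to its stop.
2. I lifted the middle cog by its hub and lowered it over the peg's tip until about 18 mm of the peg was inside the bore. On release it tipped into line and slid down, toothed side first.
3. I gripped the pin again, brought the flap back to about 0.25 rad and let it drop shut, then moved the arm well clear.

**Last checks:**
- **Cog:** with the flap still open, it matched the outline of a fully seated cog in both camera views. It looked the same after the flap closed.
- **Flap:** the handle pin is back within half a pixel (about 1 mm) of where it was at the start, so the flap is shut.
- **Rest of the bench:** the other two cogs, the yellow look-alike and the loose things look unmoved. I judged this by eye and did not measure it.
- **Forces:** the highest wrist force reported at the end of a move was about 18 N, and it was near zero at hand-in.

One disagreement showed up: the two cameras differed by about 3 mm sideways, which stayed within the clearances.

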